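# Clear out snapped cartridges and lay up the good ones

### The arm

A 6-joint arm with a two-finger parallel gripper is mounted at the origin on the work surface. World frame = base frame: x ahead of the robot, y to its left, z up, the work surface at z = 0. Lengths are in m, angles in degrees, forces in N, time in s.
With the tool pointing down it reaches from about 0.375 to 0.9 m from the base axis. Payload 3.1 kg.
Tool frame: the origin (TCP) lies at the very end of the fingers, on their centre line; the grasp point (between the pads) lies 19 mm behind it; z points along the fingers, y is the line along which they close (so a half turn about z gives the same grasp; the last joint's range is limited). The gripper opens to 87 mm and grips with 3 to 60 N. Pads are 19 mm wide; open, the fingers measure 117 mm over their backs; the gripper's body (75 mm by 190 mm) begins 51 mm behind the grasp point.
Start: joints at [60.476, 30.224, 82.088, -0, 67.689, -10.227], TCP at [0.207, 0.59, 0.223] pointing down, gripper open.
Joint ranges: [-176.69, 176.69], [-43.24, 126.21], [12.49, 139.97], [-82, 262], [0, 151.66], [-163.58, 163.58]. Speed limits (degrees/s): [159.86, 159.86, 180, 180, 180, 180].

### API

Orientations are given as a 3x3 rotation matrix whose columns are the frame's x, y, z axes.
In Python, from rig import * gives the robot as it stands.
- The arm moves only by the tool jog_arm, never from a script. Its arguments are lists of equal length, an entry for each row: "delta_pos": the shift along the world's x, y, z in cm, a list of three; "turn": the turn about the world's z in degrees; "grip": the closure, from 0 (fully open) to 1 (shut). In form: {"delta_pos": [[x, y, z], ...], "turn": [turn, ...], "grip": [grip, ...]}. A call has 1 to 12 rows; each row is the pose to reach, as a shift and turn from the pose commanded when the call began; what a row does not reach only later rows make up. A row lasts 1/8 s, in which the tool goes at most 62.5 mm and 10.7 degrees, less where a joint would pass 70% of its speed; a pose out of reach is approached as far as the arm can. A call with a gripper value outside its range is refused whole. The fingers move at their own pace and stop on an object; the grip force is fixed at half the most. Time passes only in rows, so rows that repeat a pose let the fingers close. It gives the time, the measured TCP pose, the force, the opening and the grip force at its end, in the units of the state.
- read_state(): the state, without advancing time (a new reading comes with each control period).
- capture(name): name is "scene" or "top" or "wrist"; returns a dict with "color" (420x560x3 uint8, blue, green, red), "fovy" (degrees; the focal length in pixels is half the picture's height over the tangent of half this angle, whatever the lens; pixels are square), "cx", "cy" (the principal point, pixels), "camera_from_world" (4x4, takes a point from world to camera coordinates). Camera axes: x right, y up, looking along -z (the intrinsics and any distortion apply to the point x, -y, -z); pixel columns grow to the right and rows downward; lengths in m; the calibration is good to about 2 mm. A picture is of the moment at which its call begins. There is no depth.
- hand_in(): hands the job in; it is judged then, once.
The state is a dict: "time_s": time; "joint_positions": joint angles; "qvel": joint speeds; "tau": joint torques, N m; "position": TCP position; "tcp_rot": TCP orientation; "force": force on the tool from outside, world axes, zero at the start; "moment": the same for the moment, N m; "opening": opening from 0.0 (shut) to 1.0 (fully open); "grasp_force": force on a finger pad.
Only numpy, scipy, OpenCV 4.12 (cv2) and the standard library are available. Lean on these libraries where they do the work, as an engineer would, in place of code of your own. Each camera call takes 0.05 s, during which the arm holds its last target. There are 200 camera calls.

### The job

Get rid of the two snapped (short, jagged) cartridges: push the reject bin's sprung flap down, hold it open while letting each one drop inside, and leave the flap shut afterwards. Lay the two whole cartridges in the tray lengthwise, in line with the one already there, as a shingled row: each rests one end on the free end of the one before, covering about a third of its length, and its other end on the tray floor; set them down rather than dropping them. Do not disturb the cartridge in the tray, the jar, the vials or the spatula.

Things in the scene. Friction and masses are not known exactly. Their poses are not given: they have to be found in the camera images.
- bin: reject bin: closed opaque grey box fixed to the bench, 150 (x) x 180 (y) x 120 mm high, walls 4 mm; stands left or right at a yaw of up to 0.3 rad. Origin at the centre of its underside. In its top is a slot 80 mm (x -40..+40) by 130 mm (y -65..+65), closed by a flap hinged along the slot's +x edge. Two hinge blocks 8 mm high stand on top at x = +50, y = +-55 mm.
- slot (a point): centre of the slot, level with the bin's top face (120 mm above the bench), axes as the bin's. Fingertips pressed 45 mm below the top, about 50 mm from the hinge line (near bin x = -10 mm), hold the flap open some 0.85 rad; a piece let go there slides off it into the bin.
- flap (a joint): angle of the flap, rad: 0 shut (level, flush with the bin's top), growing as it swings down into the bin, stop at 1.2. A spring shuts it as soon as it is let go: 0.084 N m when shut, rising 0.12 N m per rad (about 4 N at the fingertips); a cartridge lying on it does not open it.
- flap_edge (a point): middle of the flap's free edge, on its upper face. The flap is a slick metal plate 77 (across) x 127 x 3 mm; hinge line at bin x = +40, z = 118.5 mm; free edge at bin x = -38 mm when shut.
- tray: shallow open aluminium tray fixed to the bench: outside 236 (x, long) x 136 (y) x 15 mm high, walls and floor 3 mm (inner floor 3 mm above the bench). Origin at the centre of its underside. May stand on the left or the right (opposite the bin), at a yaw of up to 0.3 rad.
- laid: the first intact cartridge of the row (75 x 25 x 8 mm), already lying flat in the tray, lengthwise near the tray's +x end wall (centre about 75 mm from the tray's centre along tray +x); origin at the centre of its underside. The row is to grow from it towards tray -x.
- whole_a: an intact white plastic test cartridge: a flat bar 75 long (its x axis) x 25 wide (y) x 8 mm thick, 30 g nominal, with a long glass window and a small black port dot on its upper face; origin at the centre of its underside. Lies window up at a random yaw on the bench among the vials.
- whole_b: the other intact white plastic test cartridge: a flat bar 75 long (its x axis) x 25 wide (y) x 8 mm thick, 30 g nominal, with a long glass window and a small black port dot on its upper face; origin at the centre of its underside. Lies window up at a random yaw on the bench among the vials.
- broken_a: a snapped cartridge, the reject: same white plastic, 25 wide x 8 mm thick but only 45 mm long; 22 g nominal. Origin at the centre of the underside of the 45 x 25 mm outline. The full-width body spans x = -22.5 to +13.5 mm; the jagged end is at +x, where only a tooth (y = -12.5 to -0.5 mm) runs on to x = +22.5. Grip it across its 25 mm width on the full-width body.
- broken_b: the other snapped cartridge, the reject: same white plastic, 25 wide x 8 mm thick but only 45 mm long; 22 g nominal. Origin at the centre of the underside of the 45 x 25 mm outline. The full-width body spans x = -22.5 to +13.5 mm; the jagged end is at +x, where only a tooth (y = -12.5 to -0.5 mm) runs on to x = +22.5. Grip it across its 25 mm width on the full-width body.
- jar: amber glass jar with a lid, 40 mm across, 46 mm high, standing amid the cartridges; bystander; origin at the centre of its underside
- vial0: small clear glass vial with a metal cap, standing on the bench, 24 mm across, 42 mm high; bystander; origin at the centre of its underside
- vial1: small clear glass vial with a metal cap, standing on the bench, 24 mm across, 42 mm high; bystander; origin at the centre of its underside
- vial2: small clear glass vial with a metal cap, standing on the bench, 24 mm across, 42 mm high; bystander; origin at the centre of its underside
- vial3: small clear glass vial with a metal cap, standing on the bench, 24 mm across, 42 mm high; bystander; origin at the centre of its underside
- spatula: thin steel laboratory spatula with a black handle, 170 mm long, 12 mm wide, 7 mm thick, lying across the bench behind the cartridges; bystander; origin under its middle

How it is judged:
By the outcome, as a careful person would: the job done as asked, in the order asked, and still so for the second after the job is handed in, with the robot touching nothing.
It also fails if it takes over 72 s, if anything falls off the work surface, if the arm or the gripper's body presses on something with over 40 N, if the wrist force passes 120 N, or if a joint passes its speed limit or range.

## Working session

There is one attempt and no reset: what is moved stays moved. The work goes in short steps, Python scripts to look and compute and a tool call to move; the robot and the scene stay as the last step left them, time stands still between calls to the robot, and variables do not carry over. Pictures are saved under pics/ and viewed, at most 12 in all, crops included, and the job is handed in when it is done.

Besides the shell and the picture viewer there is one more tool, called by a JSON object that holds its "api" and its "payload", one argument or row to a line. jog_arm: Moves the arm, as the interface text tells. Its arguments: {"type":"object","properties":{"delta_pos":{"type":"array"},"turn":{"type":"array"},"grip":{"type":"array"}},"required":["delta_pos","turn","grip"]}

```bash
mkdir -p pics; ls; python3 - <<'E'
from rig import *
import cv2,numpy as np
for n in("scene","top"):
    c=capture(n); cv2.imwrite(f"pics/{n}0.png",c["color"]); print(n,c["fovy"],c["cx"],c["cy"],{k:v for k,v in c.items() if k not in("color","fovy","cx","cy")})
s=read_state();print(s["time_s"],s["position"],s["tcp_rot"])
E
```

```text
pics
scene 48.39891849741923 281.193956735229 211.08911891117592 {'camera_from_world': array([[ 0.50836932,  0.86111904, -0.00588495, -0.31591584],
       [-0.58436556,  0.34998891,  0.73213705,  0.25739035],
       [ 0.63251682, -0.36875705,  0.68113193, -1.48890597],
       [ 0.        ,  0.        ,  0.        ,  1.        ]])}
top 44.60828924523367 280.7198148865795 214.66569338343947 {'camera_from_world': array([[ 2.29636399e-02, -9.99736251e-01, -3.16436465e-04,
         1.22052655e-03],
       [ 9.98559036e-01,  2.29212412e-02,  4.85228567e-02,
        -5.78408101e-01],
       [-4.85028057e-02, -1.43024190e-03,  9.98822022e-01,
        -1.16759689e+00],
       [ 0.00000000e+00,  0.00000000e+00,  0.00000000e+00,
         1.00000000e+00]])}
0.1 [0.20618965 0.58929666 0.22168017] [[-9.43826222e-01  3.30440888e-01 -9.39431425e-04]
 [ 3.30442068e-01  9.43824724e-01 -1.71159478e-03]
 [ 3.21077707e-04 -1.92587570e-03 -9.99998094e-01]]
```

```bash
python3 -c "
import cv2
i=cv2.imread('pics/top0.png');cv2.imwrite('pics/top0b.png',cv2.resize(i,(800,600),interpolation=cv2.INTER_CUBIC))"
```

```text
(no output)
```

View pics/top0b.png

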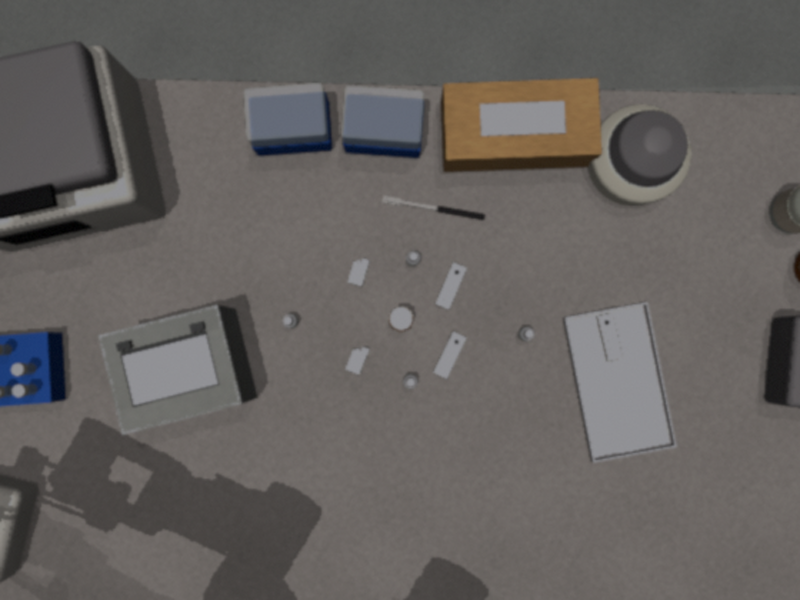

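View pics/scene0.png

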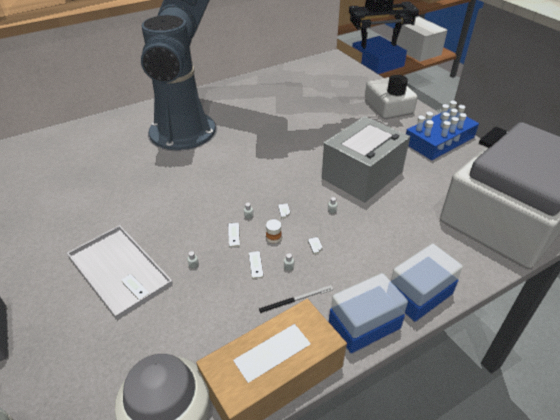

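Top view (800×600): the bin is at left (flap centred at about 170,368, hinge blocks on the upper edge at 125,347 and 197,328). The tray is at right, with the laid cartridge at about (610,338). The whole cartridges are at (451,286) and (450,355), and the broken ones at (358,271) and (357,360). The jar is at (401,318), with vials at (413,257), (290,320), (527,333) and (410,381).

```bash
cat > h.py <<'E'
from rig import *
import cv2,numpy as np
def ray(c,uv,z):
    f=210/np.tan(np.radians(c["fovy"]/2)); T=c["camera_from_world"]; R=T[:3,:3]; o=-R.T@T[:3,3]
    uv=np.atleast_2d(uv).astype(float)
    d=np.c_[(uv[:,0]-c["cx"])/f,-(uv[:,1]-c["cy"])/f,-np.ones(len(uv))]@R
    return o+d*((z-o[2])/d[:,2])[:,None]
def proj(c,p):
    f=210/np.tan(np.radians(c["fovy"]/2)); T=c["camera_from_world"]
    q=np.atleast_2d(p)@T[:3,:3].T+T[:3,3]
    return np.c_[c["cx"]+f*q[:,0]/-q[:,2],c["cy"]-f*q[:,1]/-q[:,2]]
def blob(c,uv,z,r=30,thr=None,S=8):
    """bright blob near pixel uv -> world rect on plane z: centre, long dir, sizes"""
    u,v=map(int,uv); g=c["color"].min(2)
    u0,v0=max(u-r,0),max(v-r,0); p=g[v0:v+r,u0:u+r]
    p=cv2.resize(p,None,fx=S,fy=S,interpolation=cv2.INTER_CUBIC)
    if thr is None: thr,_=cv2.threshold(p,0,255,cv2.THRESH_OTSU)
    m=(p>thr).astype(np.uint8)
    cs,_=cv2.findContours(m,cv2.RETR_EXTERNAL,cv2.CHAIN_APPROX_NONE)
    cs=[k for k in cs if cv2.pointPolygonTest(k,((u-u0)*S*1.,(v-v0)*S*1.),False)>=0]
    if not cs: return None
    k=cs[0][:,0,:]; px=(k+.5)/S-.5+[u0,v0]
    w=ray(c,px,z)[:,:2]; 
    (cx,cy),(a,b),an=cv2.minAreaRect((w*1000).astype(np.float32))
    if a<b: a,b,an=b,a,an+90
    M=cv2.moments((w*1000).astype(np.float32)); cen=(M["m10"]/M["m00"],M["m01"]/M["m00"])
    return dict(rect=np.round([cx,cy],1),size=np.round([a,b],1),ang=round((an+90)%180-90,1),cen=np.round(cen,1),thr=thr)
E
python3 - <<'E'
from h import *
c=capture("top")
for n,uv,z,r in [("wa",(316,200),.008,24),("wb",(315,248),.008,24),("ba",(250,191),.008,22),("bb",(249,253),.008,22),("jar",(281,223),.046,18),("flap",(119,258),.12,50),("tray",(434,290),.015,80)]:
    print(n,blob(c,uv,z,r))
t=ray(c,np.array([[568,318],[647,305],[674,445],[595,460]])*.7-.15,.015); print(t.round(4))
b=ray(c,np.array([[101,337],[220,307],[241,402],[124,432]])*.7-.15,.12); print(b.round(4))
v=ray(c,np.array([[413,257],[290,320],[527,333],[410,381],])*.7,.042); print(v.round(3))
l=ray(c,np.array([[610,338],[607,322]])*.7,.011); print(l.round(3))
E
python3 - <<'E'
import cv2
i=cv2.imread('pics/top0.png')
a=cv2.resize(i[165:280,235:345],None,fx=5,fy=5,interpolation=cv2.INTER_CUBIC)[:575]
b=cv2.resize(i[205:265,395:460],None,fx=4,fy=4,interpolation=cv2.INTER_CUBIC)
import numpy as np
o=np.zeros((575,800,3),np.uint8);o[:,:550]=a;o[:240,550:]=b[:240,:250]
cv2.imwrite('pics/crop.png',cv2.convertScaleAbs(o,alpha=1.3))
E
```

```text
wa {'rect': array([615.5, -65.2]), 'size': array([74.8, 25.1]), 'ang': -22.1, 'cen': array([615.4, -65.2]), 'thr': 121.0}
wb {'rect': array([502.7, -65.5]), 'size': array([74.8, 25.1]), 'ang': -24.5, 'cen': array([502.7, -65.6]), 'thr': 121.0}
ba {'rect': array([635.9,  86.6]), 'size': array([44.9, 25.6]), 'ang': -14.1, 'cen': array([634.5,  86.4]), 'thr': 121.0}
bb {'rect': array([492.4,  84.6]), 'size': array([44.8, 26. ]), 'ang': -20.9, 'cen': array([490.9,  84.8]), 'thr': 119.0}
jar {'rect': array([559.1,  15.1]), 'size': array([34.5, 33.9]), 'ang': 1.3, 'cen': array([559.5,  15.1]), 'thr': 121.0}
flap {'rect': array([473.5, 351.6]), 'size': array([126.8,  74.3]), 'ang': -74.2, 'cen': array([473.5, 351.5]), 'thr': 118.0}
tray {'rect': array([ 469.3, -339.3]), 'size': array([229.5, 135.4]), 'ang': 11.8, 'cen': array([ 469.1, -335.4]), 'thr': 122.0}
[[ 0.5664 -0.2548  0.015 ]
 [ 0.5903 -0.3821  0.015 ]
 [ 0.3671 -0.4268  0.015 ]
 [ 0.3404 -0.3007  0.015 ]]
[[0.5187 0.454  0.12  ]
 [0.5668 0.2808 0.12  ]
 [0.4286 0.2453 0.12  ]
 [0.3811 0.4145 0.12  ]]
[[ 0.656 -0.003  0.042]
 [ 0.552  0.189  0.042]
 [ 0.54  -0.185  0.042]
 [ 0.46  -0.002  0.042]]
[[ 0.535 -0.324  0.011]
 [ 0.561 -0.319  0.011]]
```

View pics/crop.png

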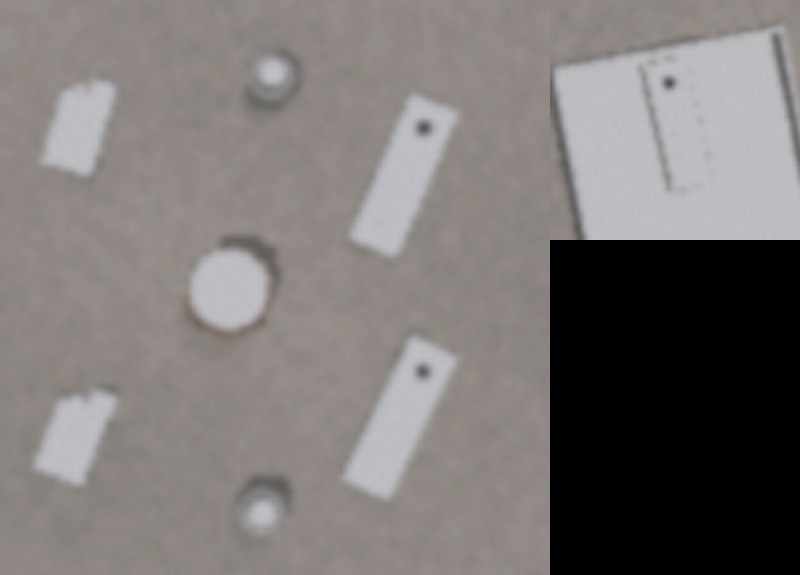

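The sizes match: whole cartridges measure 74.8×25.1 mm, broken ones 44.9×25.6, and the flap 127×74. That puts the bin at about (474,350) mm with yaw 15.6°, and the tray at about (466,-341) with yaw 11.4°. I'll move above broken_a's grip point at the butt end, so that its tooth end overhangs the free side of the flap.

{"api": "jog_arm", "payload": {
  "delta_pos": [
    [4, -5, 0],
    [8, -10, 0],
    [13, -15.5, 0],
    [18, -21.5, 0],
    [23, -27.5, 0],
    [28, -33.5, 0],
    [33, -39.5, -2],
    [38, -45.5, -5],
    [41.8, -50, -8],
    [41.8, -50, -10],
    [41.8, -50, -10],
    [41.8, -50, -10]
  ],
  "turn": [0, 0, 0, 1, 2, 3, 4, 5, 5.2, 5.2, 5.2, 5.2],
  "grip": [0.42, 0.42, 0.42, 0.42, 0.42, 0.42, 0.42, 0.42, 0.42, 0.42, 0.42, 0.42]
}}

```text
time_s: 1.65
position: [0.6252, 0.0869, 0.1199]
tcp_rot: [[-0.969, 0.248, -0.003], [0.248, 0.969, -0.0], [0.003, -0.001, -1.0]]
force: [-0.6, 0.3, 0.4]
opening: 0.58
grasp_force: 0.0
```

```bash
python3 - <<'E'
from h import *
c=capture("wrist");s=read_state();print(s["time_s"],s["position"].round(4) if hasattr(s["position"],"round") else s["position"],s["opening"],np.array(s["force"]).round(2))
R=np.array(s["tcp_rot"]);print("yaw",np.degrees(np.arctan2(R[1,0],R[0,0])))
cv2.imwrite("pics/w1.png",c["color"])
p=proj(c,[[.6359,.0866,.008]]);print(p, blob(c,p[0],.008,100,S=2)); p=proj(c,[[.4924,.0846,.008]]);print(p)
E
```

```text
1.7 [0.6242 0.0886 0.121 ] 0.5788964457690422 [-0.24  0.58  0.05]
yaw 165.74564017803846
[[278.07709909 218.47145916]] {'rect': array([621.1,  89.6]), 'size': array([190. , 148.3]), 'ang': 75.5, 'cen': array([618.4,  91.5]), 'thr': 88.0}
[[231.73640371  53.23473492]]
```

View pics/w1.png

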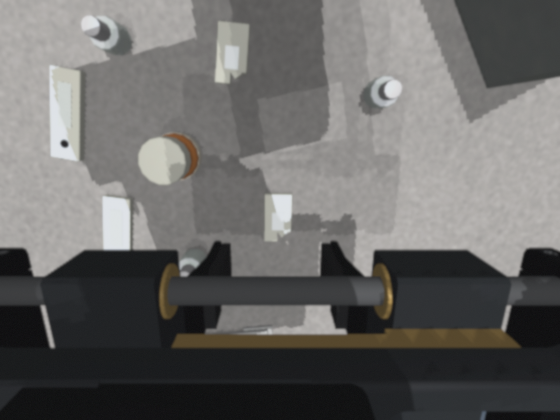

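The wrist view shows broken_a at (278,217), against a predicted (278,218), centred between the fingers. I'll descend and grip.

{"api": "jog_arm", "payload": {
  "delta_pos": [
    [0, 0.1, -5],
    [0, 0.1, -9],
    [0, 0.1, -11.2],
    [0, 0.1, -11.9],
    [0, 0.1, -11.9],
    [0, 0.1, -11.9],
    [0, 0.1, -11.9],
    [0, 0.1, -11.9],
    [0, 0.1, -11.9],
    [0, 0.1, -11.9]
  ],
  "turn": [0, 0, 0, 0, 0, 0, 0, 0, 0, 0],
  "grip": [0.42, 0.42, 0.42, 0.42, 0.42, 1, 1, 1, 1, 1]
}}

```text
time_s: 2.95
position: [0.6248, 0.0908, 0.0041]
tcp_rot: [[-0.97, 0.244, 0.001], [0.244, 0.97, -0.0], [-0.001, 0.0, -1.0]]
force: [-0.1, -0.4, 4.6]
opening: 0.28
grasp_force: 29.9
```

Gripped, but the tips sit 4 mm above the bench. I'll regrip 3 mm lower so the piece doesn't hang below the fingertips.

{"api": "jog_arm", "payload": {
  "delta_pos": [
    [0, 0, 0],
    [0, 0, 0],
    [0, 0, -0.3],
    [0, 0, -0.3],
    [0, 0, -0.3],
    [0, 0, -0.3],
    [0, 0, 5],
    [0, 0, 10]
  ],
  "turn": [0, 0, 0, 0, 0, 0, 0, 0],
  "grip": [0.6, 0.6, 0.6, 1, 1, 1, 1, 1]
}}

```text
time_s: 3.95
position: [0.6236, 0.0908, 0.1034]
tcp_rot: [[-0.97, 0.244, -0.003], [0.244, 0.97, 0.0], [0.003, -0.001, -1.0]]
force: [0.0, 0.4, 0.5]
opening: 0.283
grasp_force: 29.9
```

{"api": "jog_arm", "payload": {
  "delta_pos": [
    [0, 0, 5],
    [-1, 2, 8.6],
    [-3, 5, 8.6],
    [-5, 8.5, 8.6],
    [-7, 12, 8.6],
    [-9, 15.5, 8.6],
    [-11, 19, 8.6],
    [-13, 22.5, 8.6],
    [-15.1, 25.9, 8.6],
    [-15.1, 25.9, 8.6],
    [-15.1, 25.9, 8.6],
    [-15.1, 25.9, 8.6]
  ],
  "turn": [-10, -20, -30.5, -41, -51.5, -62, -72.5, -83, -93.5, -104, -114.5, -125],
  "grip": [1, 1, 1, 1, 1, 1, 1, 1, 1, 1, 1, 1]
}}

```text
time_s: 5.45
position: [0.4728, 0.3499, 0.189]
tcp_rot: [[0.759, 0.651, -0.001], [0.651, -0.759, -0.001], [-0.001, -0.0, -1.0]]
force: [-1.0, 1.3, -0.3]
opening: 0.281
grasp_force: 29.9
```

{"api": "jog_arm", "payload": {
  "delta_pos": [
    [0, 0, 0],
    [0, 0, -1],
    [0, 0, -2.5],
    [0, 0, -3],
    [0, 0, -3]
  ],
  "turn": [-10.5, -21, -25.3, -25.3, -25.3],
  "grip": [1, 1, 1, 1, 1]
}}

```text
time_s: 6.08
position: [0.4731, 0.3497, 0.1591]
tcp_rot: [[0.963, 0.27, -0.001], [0.27, -0.963, -0.001], [-0.001, 0.0, -1.0]]
force: [-0.7, 0.3, -0.4]
opening: 0.283
grasp_force: 29.9
```

```bash
python3 - <<'E'
from h import *
s=read_state();R=np.array(s["tcp_rot"]);print(s["time_s"],s["position"],"yaw",np.degrees(np.arctan2(R[1,0],R[0,0])))
c=capture("wrist");cv2.imwrite("pics/w2.png",c["color"])
y=np.radians(15.6)
for p in [(-40,-65),(-40,65),(40,65),(40,-65),(50,55),(50,-55)]:
    w=[.474+(p[0]*np.cos(y)-p[1]*np.sin(y))/1e3,.350+(p[0]*np.sin(y)+p[1]*np.cos(y))/1e3,.12]; print(p,proj(c,w).round(0))
E
```

```text
6.075 [0.47312813 0.34970597 0.15905593] yaw 15.664946746898378
(-40, -65) [[366. 285.]]
(-40, 65) [[185. 285.]]
(40, 65) [[176. 175.]]
(40, -65) [[376. 175.]]
(50, 55) [[190. 159.]]
(50, -55) [[361. 159.]]
```

View pics/w2.png

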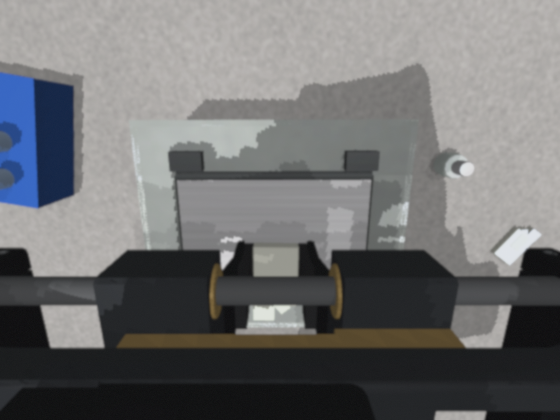

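The slot's hinge edge is at row 177, columns 178–371, against a prediction of 175 and 176–376, so the bin pose holds. Pressing the flap down now, then releasing while still holding it open.

{"api": "jog_arm", "payload": {
  "delta_pos": [
    [0.25, 0.1, -2.5],
    [0.25, 0.1, -4],
    [0.25, 0.1, -5.5],
    [0.25, 0.1, -7],
    [0.25, 0.1, -7.8],
    [0.25, 0.1, -7.8],
    [0.25, 0.1, -7.8]
  ],
  "turn": [0, 0, 0, 0, 0, 0, 0],
  "grip": [1, 1, 1, 1, 1, 1, 1]
}}

```text
time_s: 7.0
position: [0.4742, 0.3502, 0.081]
tcp_rot: [[0.963, 0.269, -0.004], [0.269, -0.963, -0.002], [-0.004, 0.001, -1.0]]
force: [-3.5, -1.2, 1.1]
opening: 0.286
grasp_force: 31.6
```

{"api": "jog_arm", "payload": {
  "delta_pos": [
    [0, 0, 0],
    [0, 0, 0],
    [0, 0, 0],
    [0, 0, 0],
    [0, 0, 0],
    [0, 0, 0],
    [0, 0, 0],
    [0, 0, 0]
  ],
  "turn": [0, 0, 0, 0, 0, 0, 0, 0],
  "grip": [0.45, 0.45, 0.45, 0.45, 0.45, 0.45, 0.45, 0.45]
}}

```text
time_s: 8.0
position: [0.4763, 0.351, 0.0817]
tcp_rot: [[0.963, 0.269, 0.001], [0.269, -0.963, 0.0], [0.001, -0.0, -1.0]]
force: [-2.2, -1.0, 3.4]
opening: 0.55
grasp_force: 2.1
```

```bash
python3 - <<'E'
from h import *
a=capture("wrist")["color"];b=capture("top")["color"];
o=np.zeros((420,800,3),np.uint8);o[:,:480]=a[:,40:520];o[:400,480:]=cv2.resize(b[200:300,70:150],None,fx=4,fy=4);cv2.imwrite("pics/w3.png",o)
E
```

```text
(no output)
```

View pics/w3.png

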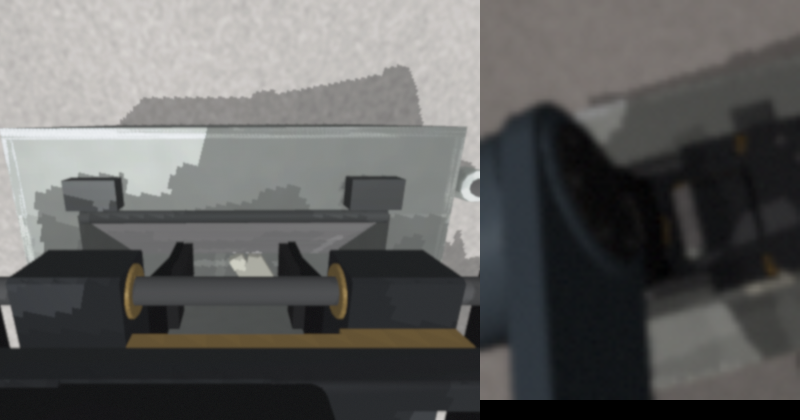

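The flap is open and the grip empty. A small bright patch shows at (250,265), probably light falling on the flap, since a 45 mm piece would look about 100 px long there. I'll lift off and look.

{"api": "jog_arm", "payload": {
  "delta_pos": [
    [0, 0, 2],
    [0, 0, 4],
    [0, 0, 7],
    [0, 0, 10]
  ],
  "turn": [0, 0, 0, 0],
  "grip": [0.45, 0.45, 0.45, 0.45]
}}

```text
time_s: 8.6
position: [0.4775, 0.3515, 0.1824]
tcp_rot: [[0.963, 0.269, 0.003], [0.269, -0.963, 0.001], [0.003, -0.001, -1.0]]
force: [0.0, -0.4, 0.1]
opening: 0.547
grasp_force: 0.0
```

{"api": "jog_arm", "payload": {
  "delta_pos": [
    [0, -4, 0],
    [0, -8, 0],
    [0, -13, 0],
    [0, -18, 0],
    [0.3, -23, 0],
    [0.6, -26.2, 0],
    [0.6, -26.2, -4],
    [0.6, -26.2, -8],
    [0.6, -26.2, -8],
    [0.6, -26.2, -8],
    [0.6, -26.2, -8],
    [0.6, -26.2, -8]
  ],
  "turn": [10.5, 21, 31.5, 42, 52.5, 63, 73.5, 84, 94.5, 105, 115.5, 126],
  "grip": [0.42, 0.42, 0.42, 0.42, 0.42, 0.42, 0.42, 0.42, 0.42, 0.42, 0.42, 0.42]
}}

```text
time_s: 10.1
position: [0.484, 0.0887, 0.1015]
tcp_rot: [[-0.787, 0.617, 0.004], [0.617, 0.787, -0.0], [-0.003, 0.002, -1.0]]
force: [1.2, 0.1, 1.1]
opening: 0.581
grasp_force: 0.0
```

```bash
python3 - <<'E'
from h import *
a=capture("scene")["color"];c=capture("top");b=c["color"]
print(blob(c,(249,253),.008,22), blob(c,(119,258),.12,50))
o=np.zeros((420,800,3),np.uint8);o[:400,:400]=cv2.resize(a[110:210,310:410],None,fx=4,fy=4);o[:400,400:]=cv2.resize(b[200:300,70:170],None,fx=4,fy=4);cv2.imwrite("pics/w4.png",o)
E
```

```text
None {'rect': array([473. , 351.6]), 'size': array([126.6,  75.3]), 'ang': -74.4, 'cen': array([473.4, 351.4]), 'thr': 131.0}
```

View pics/w4.png

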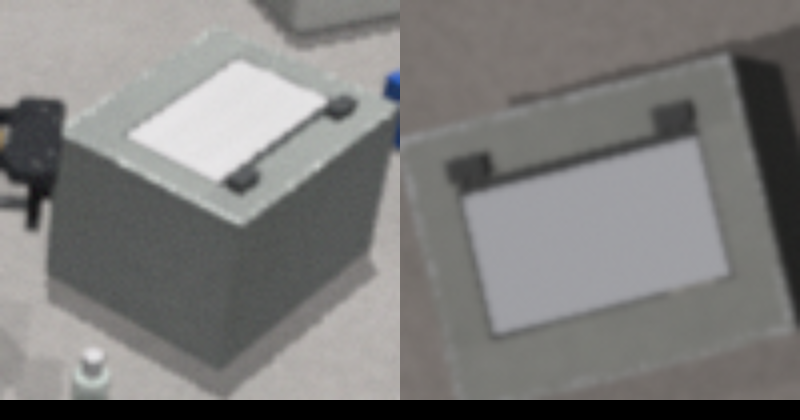

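The flap is shut and clear in both views. Now broken_b.

{"api": "jog_arm", "payload": {
  "delta_pos": [
    [-0.1, 0, -2],
    [-0.1, 0, -4],
    [-0.1, 0, -8],
    [-0.1, 0, -9.7],
    [-0.1, 0, -10.1],
    [-0.1, 0, -10.1],
    [-0.1, 0, -10.1],
    [-0.1, 0, -10.1],
    [-0.1, 0, -10.1],
    [-0.1, 0, -10.1],
    [-0.1, 0, -5],
    [-0.1, 0, 0]
  ],
  "turn": [9, 17.5, 17.5, 17.5, 17.5, 17.5, 17.5, 17.5, 17.5, 17.5, 17.5, 17.5],
  "grip": [0.42, 0.42, 0.42, 0.42, 0.42, 0.42, 1, 1, 1, 1, 1, 1]
}}

```text
time_s: 11.7
position: [0.4803, 0.0889, 0.1017]
tcp_rot: [[-0.934, 0.357, -0.003], [0.357, 0.934, 0.0], [0.003, -0.001, -1.0]]
force: [0.2, -0.0, -0.2]
opening: 0.283
grasp_force: 30.0
```

{"api": "jog_arm", "payload": {
  "delta_pos": [
    [0, 0, 5],
    [0, 3, 8.9],
    [0, 6, 8.9],
    [-0.1, 10, 8.9],
    [-0.2, 13, 8.9],
    [-0.3, 16, 8.9],
    [-0.4, 19, 8.9],
    [-0.5, 22, 8.9],
    [-0.5, 24.5, 8.9],
    [-0.5, 26.2, 8.9],
    [-0.5, 26.2, 8.9],
    [-0.5, 26.2, 8.9]
  ],
  "turn": [-10.5, -21, -31.5, -42, -52.5, -63, -73.5, -84, -94.5, -105, -115.5, -126],
  "grip": [1, 1, 1, 1, 1, 1, 1, 1, 1, 1, 1, 1]
}}

```text
time_s: 13.2
position: [0.4753, 0.351, 0.1901]
tcp_rot: [[0.841, 0.542, -0.001], [0.542, -0.841, -0.001], [-0.001, -0.0, -1.0]]
force: [-0.2, -0.3, -0.0]
opening: 0.284
grasp_force: 30.0
```

{"api": "jog_arm", "payload": {
  "delta_pos": [
    [0, 0, 0],
    [0, 0, -1],
    [0, 0, -4.5],
    [0, 0, -6.5],
    [0, 0, -8],
    [0, 0, -9.5],
    [0, 0, -10.8],
    [0, 0, -10.8],
    [0, 0, -10.8]
  ],
  "turn": [-10.5, -17.5, -17.5, -17.5, -17.5, -17.5, -17.5, -17.5, -17.5],
  "grip": [1, 1, 1, 1, 1, 1, 1, 1, 1]
}}

```text
time_s: 14.32
position: [0.474, 0.3502, 0.0819]
tcp_rot: [[0.963, 0.269, -0.004], [0.269, -0.963, -0.002], [-0.005, 0.001, -1.0]]
force: [-3.7, -1.8, -0.6]
opening: 0.285
grasp_force: 32.0
```

{"api": "jog_arm", "payload": {
  "delta_pos": [
    [0, 0, 0],
    [0, 0, 0],
    [0, 0, 0],
    [0, 0, 0],
    [0, 0, 0],
    [0, 0, 0],
    [0, 0, 0],
    [0, 0, 0],
    [0, 0, 2],
    [0, 0, 4],
    [0, 0, 7],
    [0, 0, 10.8]
  ],
  "turn": [0, 0, 0, 0, 0, 0, 0, 0, 0, 0, 0, 0],
  "grip": [0.45, 0.45, 0.45, 0.45, 0.45, 0.45, 0.45, 0.45, 0.45, 0.45, 0.45, 0.45]
}}

```text
time_s: 15.82
position: [0.4771, 0.3512, 0.1908]
tcp_rot: [[0.963, 0.269, 0.002], [0.269, -0.963, 0.001], [0.002, -0.0, -1.0]]
force: [0.4, -0.3, -0.7]
opening: 0.553
grasp_force: 0.0
```

{"api": "jog_arm", "payload": {
  "delta_pos": [
    [0, -4, 0],
    [0, -10, 0],
    [0, -16, 0],
    [0, -22, 0],
    [0, -28, 0],
    [0, -34, 0],
    [0, -40, 0],
    [0, -46, 0],
    [-0.5, -52, 0],
    [-1, -58, 0],
    [-1.5, -64, 0],
    [-1.6, -69.3, 0]
  ],
  "turn": [0, 0, 0, -2, -4.2, -4.2, -4.2, -4.2, -4.2, -4.2, -4.2, -4.2],
  "grip": [0.42, 0.42, 0.42, 0.42, 0.42, 0.42, 0.42, 0.42, 0.42, 0.42, 0.42, 0.42]
}}

```text
time_s: 17.32
position: [0.4606, -0.3459, 0.1907]
tcp_rot: [[0.981, 0.196, 0.003], [0.196, -0.981, -0.003], [0.002, 0.004, -1.0]]
force: [0.5, 0.2, -0.9]
opening: 0.575
grasp_force: 0.0
```

{"api": "jog_arm", "payload": {
  "delta_pos": [
    [0, 0, 0],
    [0, 0, 0],
    [0, 0, 0]
  ],
  "turn": [0, 0, 0],
  "grip": [0.42, 0.42, 0.42]
}}

```text
time_s: 17.7
position: [0.4601, -0.3407, 0.1904]
tcp_rot: [[0.98, 0.199, -0.0], [0.199, -0.98, 0.001], [-0.0, -0.001, -1.0]]
force: [0.7, -0.5, -0.0]
opening: 0.581
grasp_force: 0.0
```

```bash
python3 - <<'E'
from h import *
s=read_state();print(s["time_s"],s["position"])
c=capture("wrist");g=c["color"];np.savez("w5.npz",**c)
print(proj(c,[[.539,-.326,.011],[.5664,-.2548,.015],[.5903,-.3821,.015]]).round(0).tolist())
c2=capture("top");print("flap",blob(c2,(119,258),.12,50));print(blob(c2,(316,200),.008,24),blob(c2,(315,248),.008,24))
cv2.imwrite("pics/w5.png",cv2.convertScaleAbs(g,alpha=1.0))
E
```

```text
17.7 [ 0.46014562 -0.34066038  0.19040005]
[[277.0, 115.0], [213.0, 73.0], [342.0, 75.0]]
flap {'rect': array([473. , 351.5]), 'size': array([126.6,  75.4]), 'ang': -74.3, 'cen': array([473.4, 351.4]), 'thr': 129.0}
{'rect': array([615.4, -65.2]), 'size': array([75. , 25.4]), 'ang': -22.2, 'cen': array([615.4, -65.2]), 'thr': 131.0} {'rect': array([504.4, -65.5]), 'size': array([111.1, 110.5]), 'ang': -88.7, 'cen': array([515.3, -53.2]), 'thr': 98.0}
```

View pics/w5.png

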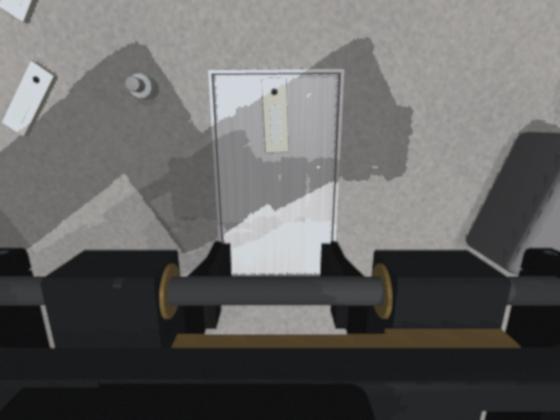

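The laid cartridge spans about columns 263–288 and rows 79–152, and it looks yellowish against the grey tray. The tray corners are at (209,71) and (343,71). I'll segment it by colour.

```bash
python3 - <<'E'
from h import *
c=dict(np.load("w5.npz"));g=c["color"].astype(float)
# column and row profiles of R-B
d=(g[:,:,2]-g[:,:,0])
print(d[95:148,255:296].mean(0).round(0).astype(int).tolist());print(d[70:160,266:285].mean(1).round(0).astype(int).tolist())
S=4;p=cv2.resize(cv2.GaussianBlur(d,(0,0),.7)[65:165,245:305],None,fx=S,fy=S,interpolation=cv2.INTER_LINEAR)
for t in(4,6,8):
    cs,_=cv2.findContours((p>t).astype(np.uint8),cv2.RETR_EXTERNAL,cv2.CHAIN_APPROX_NONE)
    k=max(cs,key=cv2.contourArea)[:,0,:];px=(k+.5)/S-.5+[245,65]
    w=(ray(c,px,.011)[:,:2]*1000).astype(np.float32);print(t,cv2.minAreaRect(w))
# bottom edge (free end) of laid by grey
gr=g.mean(2);print(gr[144:160,266:285].mean(1).round(0).astype(int).tolist());print(gr[110:145,258:294].mean(0).round(0).astype(int).tolist())
E
```

```text
[-3, -2, -2, -2, -2, -2, -2, 0, 2, 6, 8, 10, 10, 10, 9, 6, 2, 1, 0, 0, 0, 0, 0, 0, 1, 3, 7, 9, 10, 10, 10, 8, 4, 1, -1, -1, -2, -1, -1, -1, -1]
[-11, -12, -11, -8, -8, -11, -11, -10, -11, -11, -11, -11, -11, -11, -10, -8, -6, -5, -3, -1, 0, 1, 2, 4, 7, 8, 9, 10, 10, 10, 10, 10, 11, 11, 10, 8, 5, 3, 2, 1, 2, 2, 1, 1, 2, 2, 2, 2, 2, 2, 2, 2, 2, 2, 2, 1, 2, 2, 2, 2, 2, 2, 2, 2, 3, 2, 2, 2, 2, 2, 3, 6, 8, 9, 10, 10, 10, 10, 11, 11, 10, 8, 4, 0, -1, -1, -1, -1, -1, -1]
4 ((534.2967529296875, -325.03466796875), (67.1014175415039, 25.193981170654297), 14.22679328918457)
6 ((534.3533935546875, -325.0376892089844), (66.080810546875, 24.04461669921875), 14.162866592407227)
8 ((534.4791259765625, -325.0699157714844), (64.90093231201172, 22.781940460205078), 14.067740440368652)
[184, 184, 184, 184, 184, 183, 180, 170, 157, 154, 158, 159, 158, 155, 154, 152]
[162, 161, 159, 157, 153, 150, 159, 174, 183, 185, 184, 183, 183, 186, 188, 190, 190, 190, 190, 190, 190, 190, 190, 189, 187, 187, 187, 185, 180, 169, 162, 162, 163, 164, 164, 165]
```

```bash
python3 - <<'E'
from h import *
c=dict(np.load("w5.npz"));g=cv2.GaussianBlur(c["color"],(0,0),.7).astype(float)
d=g[:,:,2]-g[:,:,0]
def cross(a,i0,i1,t):
    for i in range(i0,i1,1 if i1>i0 else -1):
        j=i+(1 if i1>i0 else -1)
        if (a[i]-t)*(a[j]-t)<=0 and a[i]!=a[j]: return i+(t-a[i])/(a[j]-a[i])*(j-i)
L=np.array([[cross(d[r],256,272,4),r] for r in range(108,147)],float);R=np.array([[cross(d[r],296,280,4),r] for r in range(108,147)],float)
B=np.array([[q,cross(d[:,q],160,145,4.5)] for q in range(267,286)],float)
lw,rw,bw=[ray(c,P,.011)[:,:2]*1000 for P in(L,R,B)]
def line(w):
    vx,vy,x,y=cv2.fitLine(w.astype(np.float32),cv2.DIST_HUBER,0,.01,.01).ravel(); return np.degrees(np.arctan2(vy,vx))
print("yaws",line(lw),line(rw),line(bw)); m=(lw.mean(0)+rw.mean(0))/2; print("mid",m,"width",np.linalg.norm(lw.mean(0)-rw.mean(0)),"free end mid",bw.mean(0))
# tray long walls: inner edges yaw in image: bright wall tops
gr=g.mean(2)
for a,b in((205,226),(326,346)):
    P=np.array([[a+np.argmax(gr[r,a:b]),r] for r in range(85,190,3)],float); w=ray(c,P,.015)[:,:2]*1000; print("wall",line(w),w.mean(0))
T=np.array([[u,60+np.argmax(gr[60:80,u])] for u in range(225,330,4)],float);print("end",line(ray(c,T,.015)[:,:2]*1000),(ray(c,T,.015)[:,:2]*1000).mean(0))
c=capture("top");print(blob(c,(316,200),.008,24,thr=121),blob(c,(315,248),.008,24,thr=125))
E
```

```text
yaws 14.25499 14.415624 -75.37535
mid [ 527.15928349 -326.8820405 ] width 25.079869401079574 free end mid [ 501.93150622 -332.53650739]
wall 10.783616 [ 505.8989959  -271.62310667]
wall 13.48977 [ 528.49152961 -382.56744336]
end -78.72294 [ 574.67488547 -318.68969545]
{'rect': array([615.4, -65.1]), 'size': array([77.2, 27.6]), 'ang': -22.3, 'cen': array([615.5, -65.3]), 'thr': 121} {'rect': array([502.7, -65.7]), 'size': array([75.9, 26.3]), 'ang': -24.6, 'cen': array([503.5, -65.7]), 'thr': 125}
```

The laid cartridge is at yaw 14.4° with its free end at (502.1,-333.3) mm and a measured width of 25.1. The row will follow its axis. Next I'll pick whole_a 15 mm from its near end.

{"api": "jog_arm", "payload": {
  "delta_pos": [
    [2, 5, 0],
    [5, 11, -1],
    [8, 17, -3],
    [11, 23, -5],
    [13.4, 28.5, -8],
    [13.4, 28.5, -12],
    [13.4, 28.5, -16],
    [13.4, 28.5, -18.5],
    [13.4, 28.5, -18.9],
    [13.4, 28.5, -18.9]
  ],
  "turn": [-7, -14, -21, -28, -33.6, -33.6, -33.6, -33.6, -33.6, -33.6],
  "grip": [0.42, 0.42, 0.42, 0.42, 0.42, 0.42, 0.42, 0.42, 0.42, 0.42]
}}

```text
time_s: 19.1
position: [0.5943, -0.0568, 0.0021]
tcp_rot: [[0.926, -0.377, 0.001], [-0.377, -0.926, -0.0], [0.001, 0.0, -1.0]]
force: [0.8, -0.5, 0.2]
opening: 0.579
grasp_force: 0.0
```

{"api": "jog_arm", "payload": {
  "delta_pos": [
    [0, 0, 0],
    [0, 0, 0],
    [0, 0, 0],
    [0, 0, 0],
    [0, 0, 4],
    [0, 0, 9.9],
    [0, 0, 9.9],
    [0, 0, 9.9]
  ],
  "turn": [0, 0, 0, 0, 0, 0, 0, 0],
  "grip": [1, 1, 1, 1, 1, 1, 1, 1]
}}

```text
time_s: 20.1
position: [0.5934, -0.057, 0.1004]
tcp_rot: [[0.926, -0.378, -0.001], [-0.378, -0.926, 0.0], [-0.001, 0.0, -1.0]]
force: [-1.2, -0.5, -0.2]
opening: 0.284
grasp_force: 30.0
```

```bash
python3 - <<'E'
from h import *
s=read_state();R=np.array(s["tcp_rot"]);y=np.arctan2(R[1,0],R[0,0]);P=np.array(s["position"]);print(P,np.degrees(y))
c=capture("wrist");g=c["color"];a=np.array([np.cos(y),np.sin(y),0])
z=P[2]+.007
for L in(.04,.05,.06,.07):print(L,proj(c,P*[1,1,0]+a*L+[0,0,z]).round(1))
gg=g.min(2)
u=[int(round(proj(c,P*[1,1,0]+a*.05+[0,0,z])[0,0]))][0]
print(u,gg[130:262:3,u-8:u+9].mean(1).round(0).astype(int).tolist())
for r in (195,205,215,225,235):print(r,gg[r,u-50:u+50:2].tolist())
E
```

```text
[ 0.59339269 -0.05696535  0.10035351] -22.198474908189894
0.04 [[275.1 191.7]]
0.05 [[275.1 172.1]]
0.06 [[275.1 151.9]]
0.07 [[275.1 130.9]]
275 [122, 120, 120, 120, 122, 119, 105, 127, 190, 193, 193, 193, 193, 192, 167, 93, 76, 83, 131, 186, 192, 191, 191, 191, 190, 196, 206, 205, 204, 203, 203, 203, 203, 203, 203, 203, 203, 202, 202, 202, 201, 197, 196, 196]
195 [108, 103, 108, 107, 106, 107, 108, 109, 107, 105, 103, 102, 104, 138, 184, 190, 190, 191, 191, 191, 191, 190, 191, 191, 191, 191, 191, 191, 191, 192, 192, 192, 193, 192, 192, 192, 183, 127, 103, 102, 101, 102, 104, 102, 102, 101, 101, 101, 102, 102]
205 [150, 151, 152, 150, 146, 142, 135, 140, 145, 138, 142, 122, 104, 124, 181, 189, 189, 189, 189, 189, 193, 194, 192, 192, 196, 198, 202, 201, 194, 194, 198, 190, 190, 190, 189, 187, 161, 113, 99, 100, 105, 106, 106, 107, 116, 119, 117, 117, 117, 116]
215 [123, 120, 109, 110, 113, 106, 104, 107, 107, 107, 108, 107, 106, 120, 153, 158, 158, 159, 159, 162, 195, 204, 204, 204, 203, 204, 204, 203, 203, 203, 193, 161, 161, 159, 158, 158, 152, 114, 100, 100, 103, 103, 102, 102, 108, 114, 115, 116, 117, 118]
225 [105, 104, 102, 103, 104, 104, 102, 101, 101, 101, 102, 103, 103, 112, 146, 158, 158, 159, 158, 161, 191, 202, 203, 203, 202, 203, 203, 203, 203, 203, 192, 160, 158, 158, 159, 158, 151, 113, 104, 102, 102, 99, 99, 103, 113, 118, 119, 118, 120, 118]
235 [95, 95, 96, 95, 95, 96, 97, 96, 96, 96, 95, 94, 93, 97, 139, 159, 158, 158, 158, 160, 187, 202, 203, 204, 203, 202, 203, 203, 203, 202, 192, 161, 158, 158, 158, 159, 150, 111, 96, 92, 91, 93, 93, 93, 97, 106, 111, 114, 118, 120]
```

whole_a is held straight (column centre 275), with its leading end 60 mm ahead of the TCP as planned. Carrying it to the row, above laid's free end.

{"api": "jog_arm", "payload": {
  "delta_pos": [
    [-2, -4, 0],
    [-4.5, -10, 0],
    [-7, -16, 0],
    [-9.5, -22, 0],
    [-12.6, -28.5, 0],
    [-12.6, -28.5, 0],
    [-12.6, -28.5, -4],
    [-12.6, -28.5, -7],
    [-12.6, -28.5, -8],
    [-12.6, -28.5, -8],
    [-12.6, -28.5, -8]
  ],
  "turn": [7, 14, 22, 30, 36.6, 36.6, 36.6, 36.6, 36.6, 36.6, 36.6],
  "grip": [1, 1, 1, 1, 1, 1, 1, 1, 1, 1, 1]
}}

```text
time_s: 21.52
position: [0.4687, -0.3422, 0.0213]
tcp_rot: [[0.968, 0.249, 0.001], [0.249, -0.968, -0.001], [0.001, 0.001, -1.0]]
force: [-0.9, 0.3, 0.4]
opening: 0.277
grasp_force: 30.0
```

```bash
python3 - <<'E'
from h import *
s=read_state();R=np.array(s["tcp_rot"]);y=np.arctan2(R[1,0],R[0,0]);print(s["position"],np.degrees(y),s["force"])
c=capture("wrist");cv2.imwrite("pics/w6.png",c["color"]);a=np.array([np.cos(y),np.sin(y)])
print(proj(c,[[.5384+.0375*.9686,-.324+.0375*.2487,.011]]))
E
```

```text
[ 0.46873894 -0.34223941  0.02131304] 14.43096932058065 [-0.90769786  0.32893724  0.36065783]
[[275.16359877  48.60705346]]
```

View pics/w6.png

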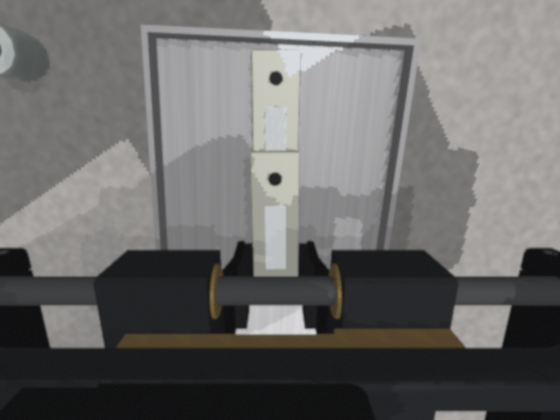

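The alignment is excellent: laid's sides are at columns 252–300, the held piece's at 251–300, and its leading edge is at row 152. I'll lower gently so it pivots over laid's end.

{"api": "jog_arm", "payload": {
  "delta_pos": [
    [0, 0, -0.3],
    [0, 0, -0.5],
    [0, 0, -0.65],
    [0, 0, -0.75],
    [0, 0, -0.85],
    [0, 0, -0.95],
    [0, 0, -1.0],
    [0, 0, -1.0]
  ],
  "turn": [0, 0, 0, 0, 0, 0, 0, 0],
  "grip": [1, 1, 1, 1, 1, 1, 1, 1]
}}

```text
time_s: 22.58
position: [0.4678, -0.3422, 0.0113]
tcp_rot: [[0.969, 0.249, -0.0], [0.249, -0.969, -0.0], [-0.0, 0.0, -1.0]]
force: [-2.2, 0.7, 6.0]
opening: 0.278
grasp_force: 30.0
```

{"api": "jog_arm", "payload": {
  "delta_pos": [
    [0, 0, -0.1],
    [0, 0, -0.2],
    [0, 0, -0.3],
    [0, 0, -0.35],
    [0, 0, -0.35]
  ],
  "turn": [0, 0, 0, 0, 0],
  "grip": [1, 1, 1, 1, 1]
}}

```text
time_s: 23.2
position: [0.4677, -0.3421, 0.0079]
tcp_rot: [[0.969, 0.249, -0.0], [0.249, -0.969, -0.0], [-0.0, -0.0, -1.0]]
force: [-2.5, 1.1, 7.1]
opening: 0.285
grasp_force: 30.0
```

{"api": "jog_arm", "payload": {
  "delta_pos": [
    [0, 0, -0.1],
    [0, 0, -0.15],
    [0, 0, -0.15]
  ],
  "turn": [0, 0, 0],
  "grip": [1, 1, 1]
}}

```text
time_s: 23.58
position: [0.4678, -0.3421, 0.0065]
tcp_rot: [[0.969, 0.249, -0.0], [0.249, -0.969, -0.0], [-0.0, 0.0, -1.0]]
force: [-3.3, 1.0, 7.3]
opening: 0.283
grasp_force: 30.0
```

```bash
python3 - <<'E'
from h import *
s=read_state();print(s["position"],s["force"])
c=capture("wrist");g=c["color"].min(2).astype(int)
for L in(.055,.06,.065):print(L,proj(c,[.4682+L*.9686,-.342+L*.2487,.011+.008]).round(1))
print(g[20:200:3,258:268].mean(1).round(0).astype(int).tolist())
E
```

```text
[ 0.46776115 -0.3421361   0.00651709] [-3.26025348  0.96368804  7.31413515]
0.055 [[275.8 162.6]]
0.06 [[275.8 152. ]]
0.065 [[275.8 141.2]]
[167, 169, 133, 76, 85, 150, 156, 177, 189, 189, 189, 189, 189, 189, 188, 188, 188, 187, 187, 188, 188, 188, 187, 187, 186, 187, 186, 186, 189, 188, 186, 183, 188, 190, 188, 186, 185, 182, 188, 188, 186, 183, 182, 183, 173, 122, 167, 172, 172, 172, 172, 172, 171, 169, 164, 156, 153, 150, 152, 149]
```

The row is down to within a millimetre and the force is steady at 7 N. Releasing and lifting.

{"api": "jog_arm", "payload": {
  "delta_pos": [
    [0, 0, -0.05],
    [0, 0, -0.05],
    [0, 0, 0],
    [0, 0, 0],
    [0, 0, 0],
    [0, 0, 2],
    [0, 0, 6],
    [0, 0, 10],
    [0, 0, 14],
    [0, 0, 18],
    [0, 0, 18],
    [0, 0, 18]
  ],
  "turn": [0, 0, 0, 0, 0, 0, 0, 0, 0, 0, 0, 0],
  "grip": [1, 1, 0.45, 0.45, 0.45, 0.45, 0.45, 0.45, 0.45, 0.45, 0.45, 0.45]
}}

```text
time_s: 25.12
position: [0.4675, -0.3416, 0.1847]
tcp_rot: [[0.969, 0.249, -0.001], [0.249, -0.969, 0.001], [-0.001, -0.001, -1.0]]
force: [0.0, -0.2, -0.1]
opening: 0.547
grasp_force: 0.0
```

```bash
python3 - <<'E'
from h import *
s=read_state();print(s["position"],s["force"])
c=capture("wrist");cv2.imwrite("pics/w7.png",c["color"])
a=np.array([.9686,.2487]);E=np.array([.5021,-.3333])
for n,t,z in(("laid far",.075,.011),("lead",.025,.023),("tail",-.048,.011)):print(n,proj(c,np.r_[E+t*a,z]).round(1))
E
```

```text
[ 0.4674817  -0.34156252  0.18472977] [ 0.02179029 -0.20763787 -0.14919346]
laid far [[276.6  83.7]]
lead [[276.5 135.3]]
tail [[276.4 202.2]]
```

View pics/w7.png

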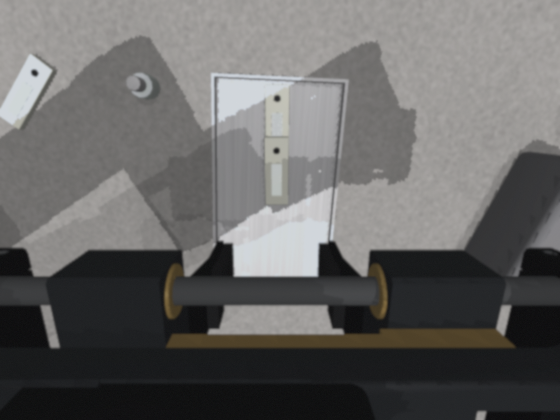

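whole_a lies in line, with its leading end at row 138 and tail at row 205. Spacing relative to laid matches the plan (52 px against 51.6, 67 against 66.9). Now whole_b.

{"api": "jog_arm", "payload": {
  "delta_pos": [
    [0.2, 5, 0],
    [0.4, 11, -1],
    [0.8, 17, -3],
    [1.2, 23, -5],
    [1.4, 28.6, -8],
    [1.4, 28.6, -12],
    [1.4, 28.6, -16],
    [1.4, 28.6, -18],
    [1.4, 28.6, -18.4],
    [1.4, 28.6, -18.4]
  ],
  "turn": [-8, -16, -24, -32, -38.9, -38.9, -38.9, -38.9, -38.9, -38.9],
  "grip": [0.45, 0.45, 0.45, 0.45, 0.45, 0.45, 0.45, 0.45, 0.45, 0.45]
}}

```text
time_s: 26.42
position: [0.4805, -0.0555, 0.0005]
tcp_rot: [[0.91, -0.415, -0.003], [-0.415, -0.91, 0.001], [-0.004, 0.0, -1.0]]
force: [0.3, 0.4, 1.1]
opening: 0.547
grasp_force: 0.0
```

{"api": "jog_arm", "payload": {
  "delta_pos": [
    [0, 0, 0],
    [0, 0, 0],
    [0, 0, 0],
    [0, 0, 0],
    [0, 0, 4],
    [0, 0, 9.9],
    [0, 0, 9.9],
    [0, 0, 9.9]
  ],
  "turn": [0, 0, 0, 0, 0, 0, 0, 0],
  "grip": [1, 1, 1, 1, 1, 1, 1, 1]
}}

```text
time_s: 27.42
position: [0.4816, -0.056, 0.1006]
tcp_rot: [[0.91, -0.415, 0.0], [-0.415, -0.91, -0.0], [0.0, -0.0, -1.0]]
force: [-0.5, 0.1, -0.2]
opening: 0.278
grasp_force: 30.0
```

```bash
python3 - <<'E'
from h import *
s=read_state();R=np.array(s["tcp_rot"]);y=np.arctan2(R[1,0],R[0,0]);P=np.array(s["position"]);print(P,np.degrees(y))
c=capture("wrist");g=c["color"].min(2).astype(int);a=np.array([np.cos(y),np.sin(y),0])
for L in(.055,.06,.065):print(L,proj(c,P*[1,1,0]+a*L+[0,0,P[2]+.007]).round(1))
print(g[130:200:2,260:268].mean(1).round(0).astype(int).tolist())
for r in (205,235):print(r,g[r,235:315:2].tolist())
E
```

```text
[ 0.48164691 -0.05598279  0.10057704] -24.493746630854393
0.055 [[275.1 162.1]]
0.06 [[275.1 151.9]]
0.065 [[275.1 141.5]]
[122, 118, 115, 116, 118, 119, 119, 117, 109, 103, 127, 180, 192, 193, 193, 193, 193, 193, 193, 192, 193, 193, 192, 190, 190, 191, 192, 192, 192, 191, 191, 191, 191, 191, 190]
205 [106, 105, 105, 104, 103, 106, 105, 104, 120, 173, 189, 189, 189, 189, 190, 196, 203, 199, 203, 206, 205, 200, 201, 200, 202, 205, 193, 190, 190, 190, 189, 171, 137, 106, 103, 103, 104, 104, 103, 109]
235 [94, 94, 95, 96, 96, 95, 94, 94, 98, 140, 159, 159, 159, 159, 159, 181, 203, 203, 203, 203, 203, 203, 203, 203, 203, 196, 166, 159, 158, 159, 159, 152, 110, 95, 97, 97, 95, 93, 93, 93]
```

{"api": "jog_arm", "payload": {
  "delta_pos": [
    [-1, -4, 0],
    [-2, -10, 0],
    [-3.5, -16, 0],
    [-5, -22, 0],
    [-6.3, -27, 0],
    [-6.3, -29.8, 0],
    [-6.3, -29.8, -3],
    [-6.3, -29.8, -6],
    [-6.3, -29.8, -7.5],
    [-6.3, -29.8, -7.5],
    [-6.3, -29.8, -7.5]
  ],
  "turn": [7, 14, 22, 30, 38.9, 38.9, 38.9, 38.9, 38.9, 38.9, 38.9],
  "grip": [1, 1, 1, 1, 1, 1, 1, 1, 1, 1, 1]
}}

```text
time_s: 28.85
position: [0.4194, -0.3543, 0.0258]
tcp_rot: [[0.969, 0.249, 0.0], [0.249, -0.969, -0.001], [0.0, 0.001, -1.0]]
force: [0.3, -0.9, 0.4]
opening: 0.284
grasp_force: 30.0
```

```bash
python3 - <<'E'
from h import *
s=read_state();R=np.array(s["tcp_rot"]);print(s["position"],np.degrees(np.arctan2(R[1,0],R[0,0])))
c=capture("wrist");g=c["color"];cv2.imwrite("pics/w8.png",g)
G=g.min(2).astype(int)
# edge positions of port-dots / ends along centre-left strip
d=np.diff(cv2.GaussianBlur(G.astype(np.float32),(0,0),1)[:,258:266].mean(1));print([(i,round(float(d[i]))) for i in range(0,240) if abs(d[i])>4])
H=(g[:,:,2].astype(int)-g[:,:,0]);
for r in(60,75,115,130,175,195):print(r,G[r,240:312:2].tolist())
E
```

```text
[ 0.41935338 -0.35430844  0.02584659] 14.41695076528187
[(146, -7), (147, -11), (148, -10), (150, 9), (151, 12), (152, 8), (165, 5), (166, 5), (167, 5), (168, 4), (172, -5), (173, -5)]
60 [170, 169, 167, 165, 163, 145, 172, 179, 180, 180, 180, 180, 180, 180, 180, 180, 180, 181, 181, 181, 181, 181, 181, 181, 181, 181, 181, 181, 181, 181, 162, 165, 174, 173, 173, 174]
75 [169, 168, 156, 151, 150, 141, 163, 177, 177, 177, 178, 178, 178, 179, 167, 93, 37, 36, 35, 37, 57, 140, 178, 179, 180, 180, 180, 180, 180, 178, 164, 169, 174, 171, 172, 174]
115 [168, 166, 164, 164, 164, 153, 140, 170, 176, 176, 177, 176, 181, 202, 204, 205, 205, 205, 205, 204, 204, 205, 205, 197, 179, 179, 179, 178, 178, 168, 166, 169, 167, 169, 170, 171]
130 [167, 165, 162, 164, 163, 153, 145, 165, 174, 175, 175, 175, 177, 200, 203, 203, 204, 204, 204, 204, 204, 203, 203, 192, 176, 176, 176, 176, 175, 159, 162, 166, 166, 168, 169, 168]
175 [135, 129, 120, 120, 119, 119, 143, 168, 156, 152, 154, 163, 181, 178, 156, 96, 40, 36, 36, 37, 58, 142, 183, 184, 185, 185, 185, 184, 185, 179, 158, 163, 167, 167, 165, 164]
195 [137, 134, 130, 121, 119, 119, 135, 151, 152, 152, 152, 152, 152, 152, 153, 165, 177, 182, 184, 184, 183, 184, 183, 184, 183, 184, 184, 183, 183, 164, 135, 136, 137, 134, 135, 136]
```

whole_b is aligned: both port dots span columns 271–281, and its leading edge is at row 149 over whole_a. Lowering it the same way.

{"api": "jog_arm", "payload": {
  "delta_pos": [
    [0, 0, -0.4],
    [0, 0, -0.7],
    [0, 0, -0.85],
    [0, 0, -0.95],
    [0, 0, -1.05],
    [0, 0, -1.15],
    [0, 0, -1.25],
    [0, 0, -1.35],
    [0, 0, -1.45],
    [0, 0, -1.5],
    [0, 0, -1.5]
  ],
  "turn": [0, 0, 0, 0, 0, 0, 0, 0, 0, 0, 0],
  "grip": [1, 1, 1, 1, 1, 1, 1, 1, 1, 1, 1]
}}

```text
time_s: 30.28
position: [0.419, -0.3543, 0.0106]
tcp_rot: [[0.969, 0.249, 0.0], [0.249, -0.969, -0.0], [-0.0, 0.0, -1.0]]
force: [-1.7, -0.6, 4.5]
opening: 0.279
grasp_force: 30.0
```

{"api": "jog_arm", "payload": {
  "delta_pos": [
    [0, 0, -0.1],
    [0, 0, -0.2],
    [0, 0, -0.3],
    [0, 0, -0.4],
    [0, 0, -0.45],
    [0, 0, -0.5],
    [0, 0, -0.5]
  ],
  "turn": [0, 0, 0, 0, 0, 0, 0],
  "grip": [1, 1, 1, 1, 1, 1, 1]
}}

```text
time_s: 31.15
position: [0.4191, -0.3541, 0.0062]
tcp_rot: [[0.969, 0.249, 0.0], [0.249, -0.969, -0.0], [0.0, 0.0, -1.0]]
force: [-2.2, 1.0, 8.5]
opening: 0.281
grasp_force: 30.0
```

{"api": "jog_arm", "payload": {
  "delta_pos": [
    [0, 0, 0],
    [0, 0, 0],
    [0, 0, 0],
    [0, 0, 2],
    [0, 0, 6],
    [-1, 0, 10],
    [-2.5, 0, 14],
    [-3, 0, 18],
    [-3, 0, 18],
    [-3, 0, 18]
  ],
  "turn": [0, 0, 0, 0, 0, 0, 0, 0, 0, 0],
  "grip": [0.45, 0.45, 0.45, 0.45, 0.45, 0.45, 0.45, 0.45, 0.45, 0.45]
}}

```text
time_s: 32.4
position: [0.3887, -0.3536, 0.1849]
tcp_rot: [[0.969, 0.249, -0.001], [0.249, -0.969, 0.001], [-0.0, -0.001, -1.0]]
force: [-0.4, 0.1, -0.3]
opening: 0.551
grasp_force: 0.0
```

```bash
python3 - <<'E'
from h import *
s=read_state();print(s["time_s"],s["position"],s["force"])
c=capture("wrist");g=c["color"]
sc=capture("scene")["color"]
u,v=map(int,proj(c,[[.47,-.34,.011]])[0]);v0=max(v-100,0);print(u,v)
o=np.zeros((600,800,3),np.uint8);o[:,:400]=cv2.resize(g[v0:v0+180,u-60:u+60],(400,600),interpolation=cv2.INTER_CUBIC)
o[:400,400:]=cv2.resize(sc[220:320,65:165],(400,400),interpolation=cv2.INTER_CUBIC)
cv2.imwrite("pics/w9.png",o)
t=capture("top");print("flap",blob(t,(119,258),.12,50))
old=cv2.imread("pics/top0.png");d=cv2.absdiff(old,t["color"]).max(2);print("jar",blob(t,(281,223),.046,18,thr=121))
v=[(413,257),(290,320),(527,333),(410,381),(435,208)]
print([int(d[int(b*.7)-10:int(b*.7)+10,int(a*.7)-10:int(a*.7)+10].max()) for a,b in v])
E
```

```text
32.4 [ 0.38870798 -0.35359664  0.18491112] [-0.41313938  0.0543044  -0.34579401]
282 113
flap {'rect': array([473. , 351.5]), 'size': array([126.6,  75.4]), 'ang': -74.3, 'cen': array([473.4, 351.4]), 'thr': 127.0}
jar {'rect': array([559.2,  15.4]), 'size': array([35.7, 35.2]), 'ang': -0.9, 'cen': array([559.6,  15.1]), 'thr': 121}
[12, 11, 34, 11, 10]
```

View pics/w9.png

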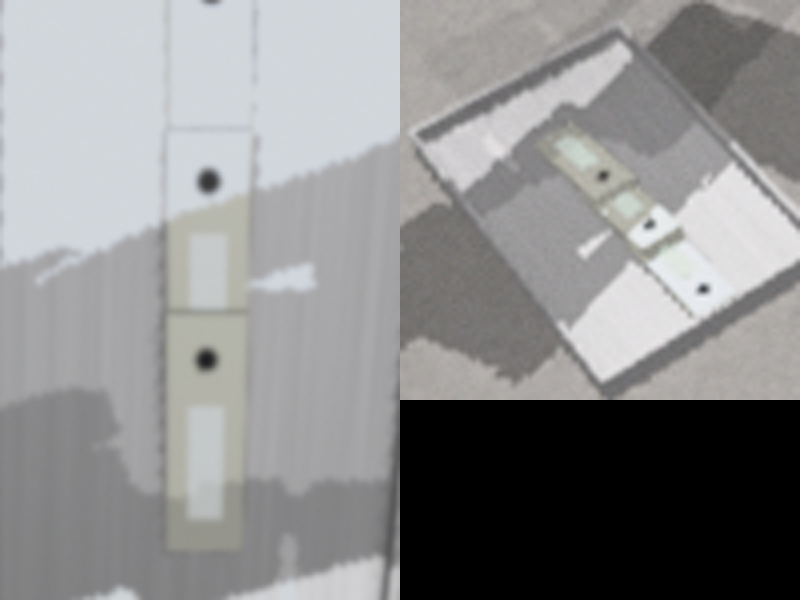

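```bash
python3 - <<'E'
from h import *
c=capture("wrist")
P=lambda x,y:np.array([[222+x/3.333,13+y/3.333]])
a=np.array([.9686,.2487]);E=np.array([.5021,-.3333])
for n,x,y,z in(("lead2",209,129,.023),("lead3",207,311,.023),("tail3",204,549,.011),("dot1",210,0,.011),("dot2",208,181,.0215),("dot3",206,359,.0215)):
    w=ray(c,P(x,y),z)[0,:2]-E;print(n,"along",(w@a*1000).round(1),"across",((-a[1]*w[0]+a[0]*w[1])*1000).round(1))
E
```

```text
lead2 along 22.3 across 1.0
lead3 along -26.6 across 1.1
tail3 along -99.7 across 1.2
dot1 along 57.9 across 0.7
dot2 along 9.0 across 1.1
dot3 along -40.2 across 1.3
```

The leading ends are 48.9 mm apart, an overlap of about 25 mm (a third), with cross-row offsets within 0.6 mm of each other. The flap is shut and the bystanders are in place. Handing in.

```bash
python3 -c "
from rig import *
print(hand_in())"
```

```text
the job is handed in; nothing more can be done
None
```

I dropped both snapped cartridges into the bin, the flap is shut, and the two whole ones lie in a straight shingled row with about 25 mm overlaps; I handed the job in at about 33 s, and no verdict came back.

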